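# Find the loose heatsink in the lidded bin

### The arm

A 6-joint arm with a two-finger parallel gripper is mounted at the origin on the work surface. World frame = base frame: x ahead of the robot, y to its left, z up, the work surface at z = 0. Lengths are in mm, angles in rad, forces in N, time in s.
With the tool pointing down it reaches from about 350 to 975 mm from the base axis. Payload 7.1 kg.
Tool frame: the origin (TCP) lies midway between the tips of the shut fingers; the grasp point (between the pads) lies 19 mm behind it; z points along the fingers, x is the direction in which the jaws open and shut, and the axes are right-handed (so a half turn about z gives the same grasp; the last joint's range is limited). The gripper opens to 88 mm and grips with 3 to 60 N. Pads are 20 mm wide; open, the fingers measure 115 mm over their backs; the gripper's body (75 mm by 178 mm) begins 61 mm behind the grasp point.
Start: joints at [-1.278, 0.423, 1.63, -0, 1.089, -0.019], TCP at [191.75, -594.842, 222.675] pointing down, gripper open.
Joint ranges: [-3, 3], [-0.9, 2.11], [0.09, 2.58], [-1.31, 4.45], [0.11, 2.69], [-2.54, 2.54]. Speed limits (rad/s): [2.39, 2.39, 3.01, 3.14, 3.14, 3.14].

### API

Orientations are given as a rotation vector (axis times angle).
In Python, from workcell import telemetry, imaging, ticket gives the robot as it stands.
- The arm moves only by the tool jog_arm, never from a script. Its arguments are lists of equal length, an entry for each row: "travel": the shift along the world's x, y, z in units of 400 mm (1.0 is 400 mm), a list of three; "dr": the turn, a rotation vector about the world's x, y, z in units of 90 degrees (1.0 is 90 degrees), a list of three. In form: {"travel": [[tx, ty, tz], ...], "dr": [[wx, wy, wz], ...]}. A call has exactly 10 rows; each row is the pose to reach, as a shift and turn from the pose measured when the call began; what a row does not reach only later rows make up. A row lasts 1/10 s, in which the tool goes at most 50 mm and 8.59 degrees, less where a joint would pass 70% of its speed; a pose out of reach is approached as far as the arm can. A call with a number of a shift or a turn outside -1 to 1 is refused whole. A call with a gripper value outside its range is refused whole. "hand" is the opening, from -1 (shut) to 1 (fully open), set as the call begins (left out, the last holds). The fingers move at their own pace and stop on an object; the grip force is fixed at half the most. Time passes only in rows, so rows that repeat a pose let the fingers close, or fill a call up. It gives the time, the measured TCP pose, the force and the opening at its end, in the units of the state.
- telemetry.get_obs(): the state, without advancing time (a new reading comes with each control period).
- imaging.get_image(name): name is "side" or "top" or "wrist"; returns a dict with "pixels" (480x640x3 uint8, red, green, blue), "range_z" (480x640 float32, mm along the optical axis (not along the pixel's ray), 0 where there is no reading), "fx", "fy", "cx", "cy" (pixels), "extrinsics" (4x4, takes a point from world to camera coordinates). Camera axes: x right, y down, z forward; pixel columns grow to the right and rows downward; lengths in mm; the calibration is good to about 2 mm. A picture is of the moment at which its call begins.
- ticket.close_job(): hands the job in, once; it reports no verdict.
The state is a dict: "t": time; "qpos": joint angles; "qvel": joint speeds; "joint_torque": joint torques, N m; "ee_pos": TCP position; "orientation": TCP orientation; "ft_force": force on the tool from outside, world axes, zero at the start; "moment": the same for the moment, N m; "width": finger opening in mm.
Only numpy, scipy, OpenCV 4.12 (cv2) and the standard library are available. Lean on these libraries where they do the work, as an engineer would, in place of code of your own. Each camera call takes 0.05 s, during which the arm holds its last target. There are 200 camera calls.

### The job

Press on the flush blue lid of the bin and slide it fully back, then feel under its edge which of the three heatsinks on the bin's floor is the loose one. Take that one out and set it down gently, upright on its base, inside the red tray; leave the lid fully open and the antenna base, funnel and clamp undisturbed.

Things in the scene. Friction and masses are not known exactly. Their poses are not given: they have to be found in the camera images.
- bin: grey opaque storage bin, fixed, nested on an orange one; the pair 310 mm (x) by 410 mm (y), rim at z = 120 mm, walls 5 mm. Origin: centre of the pair's underside, on the table; x points from its front (robot side) to its rear, y to its left, z up. Its front is closed by the blue sliding lid, its rear roofed by a fixed grey deck
- bin_floor (a point): centre of the upper bin's inner floor (300 x 400 mm), 50 mm above the bin's origin, same axes. Yellow lines on the floor mark three bays at about y = -88, 0 and 88 mm, one heatsink in each, all at about x = -7 mm
- deck_edge (a point): middle of the front edge of the fixed deck, on its underside: x = -8 mm, z = 112 mm of the bin. The deck is 3 mm thick and runs from here to the rear wall; the lid slides on top of it
- lid (a joint): travel in m of the blue flush lid: 0 closed (front edge at x = -150 mm of the bin, against the front wall), grows as it slides towards the bin's rear (+x of the bin) over the deck, 0.13 at the stop, fully open (front edge at x = -20 mm of the bin). No handle; about 2 N of sliding friction, stays where it is left: press down on it and drag it
- lid_mid (a point): centre of the top face of the lid (150 mm along x, 398 mm along y, 5 mm thick, top face at z = 120 mm of the bin, flush with the rim); moves with the lid
- heatsink_a_mid (a point): centre (half-way up) of one of three identical upright finned aluminium heatsinks, 36 mm (own x, along the bin's x within 0.06 rad) by 34 mm (y) by 52 mm high, 0.1 to 0.2 kg, on the upper bin's floor. Two of the three are bonded down and cannot move, one is loose; they look alike and which one is loose, or in which bay it stands, is not told: nudge them to find out
- heatsink_b_mid (a point): centre of another of the three identical heatsinks (36 x 34 x 52 mm). They stand in a row along the bin's y, 88 mm apart, with gaps of about 54 mm; a, b, c come in any order. Also bonded or loose
- heatsink_c_mid (a point): centre of another of the three identical heatsinks (36 x 34 x 52 mm), bonded or loose. With the lid open its edge still overhangs nearly all of each: an upright tool cannot get down to them. Lean it 33 to 40 degrees, fingers pointing forward under the edge, grip across y, 5 to 10 mm in front of the centre, and draw the loose one some 40 mm to the front before lifting
- tray_floor (a point): centre of the inner floor (79 mm above the table) of the shallow red rework tray on its wooden block, 150 x 150 mm outside, walls 4 mm thick, rim 14 mm above its floor, fixed; axes along its sides. It stands on the left or the right of the bin
- antenna_mid (a point): black tabletop antenna base, disc of 96 mm with a short mast, 100 mm high, loose; point on its axis 25 mm above the table. It stands on the other side of the bin from the tray. Leave it alone
- funnel_mid (a point): hard green silicone funnel, loose, mouth down beside the bin on the right, 84 mm across, 75 mm high; point on its axis half-way up. Leave it alone
- clamp_mid (a point): stainless spring clamp lying beside the bin on the left, loose, 115 x 50 x 24 mm; its middle. Leave it alone

How it is judged:
By the outcome, as a careful person would: the job done as asked, in the order asked, and still so for the second after the job is handed in, with the robot touching nothing.
It also fails if it takes over 59 s, if anything falls off the work surface, if the arm or the gripper's body presses on something with over 40 N, if the wrist force passes 120 N, or if a joint passes its speed limit or range.

## Working session

There is one attempt and no reset: what is moved stays moved. The work goes in short steps, Python scripts to look and compute and a tool call to move; the robot and the scene stay as the last step left them, time stands still between calls to the robot, and variables do not carry over. Pictures are saved under pics/ and viewed, about 8 in all and at most 12, crops included, and the job is handed in when it is done.

Besides the shell and the picture viewer there is one more tool, called after "Call:" in YAML: its name, and indented under it one key for each argument. jog_arm: Moves the arm, as the interface text tells. Its arguments: {"type":"object","properties":{"travel":{"type":"array"},"dr":{"type":"array"},"hand":{"type":"number"}},"required":["travel","dr"]}

```bash
mkdir -p pics; cat > h.py <<'E'
import numpy as np, cv2
from workcell import telemetry, imaging, ticket
def save(n,fn):
    im=imaging.get_image(n); cv2.imwrite('pics/'+fn,im['pixels'][:,:,::-1]); return im
def pts(im):
    z=im['range_z']; v,u=np.mgrid[:480,:640]
    c=np.stack([(u-im['cx'])/im['fx']*z,(v-im['cy'])/im['fy']*z,z],-1)
    E=im['extrinsics']; return (c-E[:3,3])@E[:3,:3]
E
python3 - <<'E'
from h import *
im=save('top','t0.png'); s=save('side','s0.png')
P=pts(im); np.save('t0.npy',P); np.save('s0.npy',pts(s))
print(im['extrinsics'],s['extrinsics'],im['fx'])
hsv=cv2.cvtColor(im['pixels'],cv2.COLOR_RGB2HSV)
for n,lo,hi in [('blue',(100,120,50),(130,255,255)),('red',(0,150,80),(6,255,255)),('green',(45,100,50),(85,255,255)),('orange',(8,150,100),(20,255,255))]:
    m=cv2.inRange(hsv,lo,hi); cs,_=cv2.findContours(m,0,2)
    for c in cs:
        if cv2.contourArea(c)<300: continue
        mm=np.zeros_like(m); cv2.drawContours(mm,[c],-1,255,-1); mm=(mm>0)&(m>0)&(im['range_z']>0)
        p=P[mm]; r=cv2.minAreaRect(p[:,:2].astype(np.float32))
        print(n,cv2.contourArea(c),cv2.boundingRect(c),np.median(p,0).round(1),r)
o=telemetry.get_obs(); print(o)
E
```

```text
[[ 2.30399784e-02 -9.99730462e-01 -2.85695577e-03 -1.68841173e+01]
 [-9.87027907e-01 -2.22928730e-02 -1.58993518e-01  5.91233352e+02]
 [ 1.58886974e-01  6.48310230e-03 -9.87275493e-01  1.12232603e+03]
 [ 0.00000000e+00  0.00000000e+00  0.00000000e+00  1.00000000e+00]] [[-7.82169315e-01 -6.22942820e-01  1.23856762e-02  4.70916228e+02]
 [-3.15612628e-01  3.78988228e-01 -8.69917577e-01  2.85540420e+02]
 [ 5.37214884e-01 -6.84331912e-01 -4.93041584e-01  6.25521966e+02]
 [ 0.00000000e+00  0.00000000e+00  0.00000000e+00  1.00000000e+00]] 475.82755840766754
blue 11104.0 (243, 225, 178, 77) [533.2 -34.1 120.5] ((533.79541015625, -34.34251403808594), (401.3681945800781, 150.30470275878906), 87.4822006225586)
blue 6128.5 (23, 105, 85, 98) [854.9 639.4  64.9] ((911.0557861328125, 904.737548828125), (836.0640258789062, 323.17987060546875), 62.036346435546875)
red 4056.5 (451, 234, 72, 75) [ 530.  -398.5   91.8] ((526.1558227539062, -396.45245361328125), (151.79795837402344, 151.00906372070312), 80.50853729248047)
green 701.5 (449, 189, 31, 30) [ 700.1 -365.9   17.6] ((706.3436279296875, -371.540
[... 187 characters left out ...]
4, 42.802825927734375), 7.805704116821289)
{'t': 0.1, 'qpos': array([-1.27799014e+00,  4.23741924e-01,  1.63061693e+00, -2.84829118e-06,
        1.08862537e+00, -1.89856251e-02]), 'qvel': array([-0.0006168 , -0.00176468, -0.00167151,  0.00046539,  0.00069345,
        0.00080084]), 'joint_torque': array([-5.00944443e-04, -5.45614636e+01, -2.74323803e+01,  6.46035676e-02,
        1.87213422e-02, -9.60528553e-06]), 'ee_pos': array([ 191.61162018, -594.36287761,  221.99217266]), 'orientation': array([-2.53873730e+00,  1.84909349e+00,  1.74405700e-03]), 'ft_force': array([-0.01641945, -0.03247889,  1.14812909]), 'moment': array([ 0.01651816,  0.04354377, -0.02893526]), 'width': 88.00604156162076}
```

View pics/t0.png

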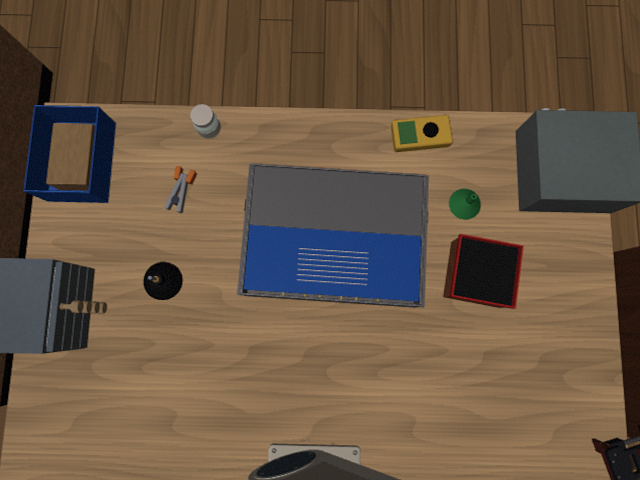

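View pics/s0.png

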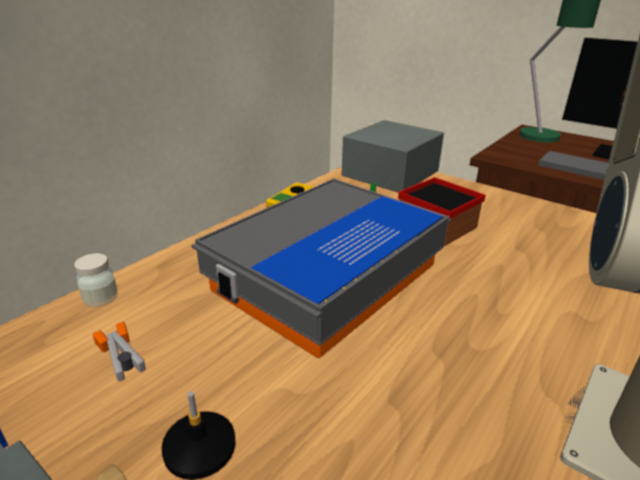

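The top view shows the closed blue lid at px (243–421, 225–302), the red tray on the right at (487, 271) and the antenna on the left at (163, 280). The side view agrees. The lid measures 401 x 150 mm at z = 120.5, which matches the given size. That puts the bin origin at about (608.7, -37.6) with yaw -2.5°.

Call:
jog_arm:
  travel:
    - [0.06, 0.1, 0]
    - [0.12, 0.2, 0]
    - [0.18, 0.3, 0]
    - [0.24, 0.4, 0]
    - [0.3, 0.5, 0]
    - [0.36, 0.6, 0]
    - [0.42, 0.7, 0]
    - [0.48, 0.8, 0]
    - [0.54, 0.9, 0]
    - [0.6, 1.0, 0]
  dr:
    - [0, 0, -0.02]
    - [0, 0, -0.045]
    - [0, 0, -0.07]
    - [0, 0, -0.09]
    - [0, 0, -0.115]
    - [0, 0, -0.135]
    - [0, 0, -0.16]
    - [0, 0, -0.18]
    - [0, 0, -0.205]
    - [0, 0, -0.226]
  hand: -1

```text
t: 1.1
ee_pos: [432.1, -192.6, 222.0]
orientation: [-2.17, 2.27, 0.001]
ft_force: [1.4, 0.3, -0.1]
width: 11.6
```

```bash
python3 - <<'E'
import numpy as np,cv2
P=np.load('t0.npy')
# tray rim points & lid edges check
px=cv2.imread('pics/t0.png'); hsv=cv2.cvtColor(px,cv2.COLOR_BGR2HSV)
m=(cv2.inRange(hsv,(0,150,80),(6,255,255))>0)&(P[...,2]>86)&(P[...,2]<98)
m[:, :430]=0;p=P[m];print(len(p),np.median(p[:,2]),cv2.minAreaRect(p[:,:2].astype(np.float32)))
d=P[255:290,470:505].reshape(-1,3);print(np.median(d,0))
E
```

```text
516 92.67677467137291 ((526.176513671875, -395.914306640625), (150.414306640625, 151.21726989746094), 80.34423065185547)
[ 522.61429139 -399.04208892   80.22293832]
```

Call:
jog_arm:
  travel:
    - [0.05, 0.08, 0]
    - [0.1, 0.16, 0]
    - [0.15, 0.24, -0.02]
    - [0.2, 0.32, -0.05]
    - [0.25, 0.39, -0.09]
    - [0.25, 0.395, -0.14]
    - [0.25, 0.395, -0.19]
    - [0.25, 0.395, -0.22]
    - [0.25, 0.395, -0.235]
    - [0.25, 0.395, -0.235]
  dr:
    - [0, 0, 0]
    - [0, 0, 0]
    - [0, 0, 0]
    - [0, 0, 0]
    - [0, 0, 0]
    - [0, 0, 0]
    - [0, 0, 0]
    - [0, 0, 0]
    - [0, 0, 0]
    - [0, 0, 0]

```text
t: 2.1
ee_pos: [531.7, -34.8, 127.4]
orientation: [-2.17, 2.271, 0.003]
ft_force: [-0.6, 0.5, 0.1]
width: 0.3
```

Call:
jog_arm:
  travel:
    - [0, 0, -0.004]
    - [0, 0, -0.008]
    - [0, 0, -0.011]
    - [0, 0, -0.013]
    - [0, 0, -0.015]
    - [0, 0, -0.017]
    - [0, 0, -0.019]
    - [0, 0, -0.021]
    - [0, 0, -0.022]
    - [0, 0, -0.022]
  dr:
    - [0, 0, 0]
    - [0, 0, 0]
    - [0, 0, 0]
    - [0, 0, 0]
    - [0, 0, 0]
    - [0, 0, 0]
    - [0, 0, 0]
    - [0, 0, 0]
    - [0, 0, 0]
    - [0, 0, 0]

```text
t: 3.1
ee_pos: [533.1, -34.8, 120.2]
orientation: [-2.169, 2.27, -0.0]
ft_force: [-0.6, 0.2, 12.8]
width: 0.5
```

Call:
jog_arm:
  travel:
    - [0.01, 0, -0.005]
    - [0.04, -0.002, -0.005]
    - [0.08, -0.004, -0.005]
    - [0.12, -0.005, -0.005]
    - [0.16, -0.007, -0.005]
    - [0.2, -0.009, -0.005]
    - [0.24, -0.011, -0.005]
    - [0.28, -0.012, -0.005]
    - [0.31, -0.014, -0.005]
    - [0.33, -0.015, -0.005]
  dr:
    - [0, 0, 0]
    - [0, 0, 0]
    - [0, 0, 0]
    - [0, 0, 0]
    - [0, 0, 0]
    - [0, 0, 0]
    - [0, 0, 0]
    - [0, 0, 0]
    - [0, 0, 0]
    - [0, 0, 0]

```text
t: 4.1
ee_pos: [661.5, -40.8, 120.1]
orientation: [2.168, -2.267, -0.01]
ft_force: [-25.8, -0.5, 33.3]
width: 0.3
```

```bash
cat > lid.py <<'E'
from h import *
import sys
im=save('top',sys.argv[1]); P=pts(im)
m=(cv2.inRange(cv2.cvtColor(im['pixels'],cv2.COLOR_RGB2HSV),(100,120,50),(130,255,255))>0)&(abs(P[...,2]-120)<6)&(P[...,0]>300)&(P[...,0]<800)&(abs(P[...,1]+35)<230)
q=P[m][:,:2]-[608.7,-37.6]; a=-0.044
x=q@[np.cos(a),np.sin(a)]; print('lid front edge bin x',np.percentile(x,[.5,1,2,50,99]))
o=telemetry.get_obs();print(o['ee_pos'],o['ft_force'])
E
python3 lid.py t1.png
```

```text
lid front edge bin x [-26.73827697 -26.09007987 -24.57801493  45.91420032 120.90484015]
[662.67868676 -40.90319035 120.17013907] [-15.27247312   0.2139681   23.06443259]
```

View pics/t1.png

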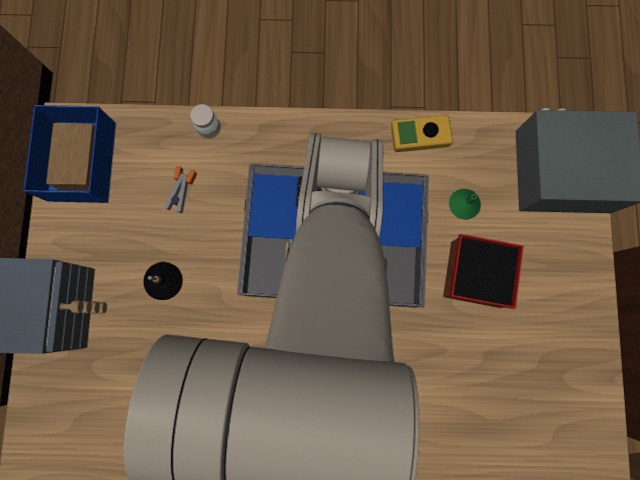

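The lid is back to about x = -25 in the bin. I'll compute the same statistic for the closed lid to compare, then push a little further.

Call:
jog_arm:
  travel:
    - [0.005, 0, -0.004]
    - [0.01, 0, -0.004]
    - [0.015, 0, -0.004]
    - [0.02, 0, -0.004]
    - [0.02, 0, -0.004]
    - [0.02, 0, -0.004]
    - [0.0, 0, 0.02]
    - [0.0, 0, 0.06]
    - [0.0, 0, 0.12]
    - [0, 0, 0.2]
  dr:
    - [0, 0, 0]
    - [0, 0, 0]
    - [0, 0, 0]
    - [0, 0, 0]
    - [0, 0, 0]
    - [0, 0, 0]
    - [0, 0, 0]
    - [0, 0, 0]
    - [0, 0, 0]
    - [0, 0, 0]

```text
t: 5.15
ee_pos: [662.2, -40.8, 200.6]
orientation: [2.168, -2.268, -0.01]
ft_force: [0.7, 0.0, 0.7]
width: 0.2
```

```bash
python3 lid.py t2.png; python3 - <<'E'
import numpy as np,cv2
P=np.load('t0.npy');px=cv2.imread('pics/t0.png')
m=(cv2.inRange(cv2.cvtColor(px,cv2.COLOR_BGR2HSV),(100,120,50),(130,255,255))>0)&(abs(P[...,2]-120)<6)&(P[...,0]>300)&(P[...,0]<800)&(abs(P[...,1]+35)<230)
q=P[m][:,:2]-[608.7,-37.6];print(np.percentile(q@[np.cos(.044),-np.sin(.044)],[.5,1,2,50,99]))
E
```

```text
lid front edge bin x [-26.63901856 -26.02105271 -24.80514166  47.17708722 120.80090584]
[665.76337412 -41.03348234 207.44388248] [ 1.63509982 -0.15661433  2.87900973]
[-149.49520552 -148.82678609 -147.4934978   -75.75220085   -1.99825732]
```

```bash
python3 - <<'E'
from h import *
P0=np.load('t0.npy')
def ext(P,px,tag):
    hsv=cv2.cvtColor(px,cv2.COLOR_BGR2HSV)
    blue=cv2.inRange(hsv,(100,120,50),(130,255,255))>0
    q=P[...,:2]-[608.7,-37.6];a=-.044
    x=q@[np.cos(a),np.sin(a)];y=q@[-np.sin(a),np.cos(a)]
    m=(abs(P[...,2]-119)<6)&(abs(x)<190)&(abs(y)<230)
    for lo in (-180,-150,-120,120,150):
        k=m&(y>lo)&(y<lo+30); b=k&blue
        print(tag,lo,'all',x[k].min().round(1),x[k].max().round(1),'blue',x[b].min().round(1),x[b].max().round(1))
    k=m&(abs(x)<140);print('y',y[k].min(),y[k].max())
ext(P0,cv2.imread('pics/t0.png'),'t0')
im=imaging.get_image('top')
P=pts(im);ext(P,im['pixels'][:,:,::-1].copy(),'t2')
E
```

```text
t0 -180 all -162.1 148.6 blue -150.1 -0.7
t0 -150 all -162.2 147.5 blue -150.0 -0.6
t0 -120 all -162.1 148.1 blue -150.1 -0.6
t0 120 all -162.1 149.1 blue -149.9 -0.2
t0 150 all -162.0 147.7 blue -149.9 -0.1
y -213.7984166646103 213.38019200208825
t2 -180 all -162.0 148.7 blue -27.5 123.2
t2 -150 all -161.5 147.7 blue -27.6 123.1
t2 -120 all -26.1 18.5 blue -26.1 18.5
t2 120 all -162.1 147.9 blue -27.3 122.9
t2 150 all -162.1 149.0 blue -27.3 123.7
y -213.73643890590526 212.99550613767357
```

```bash
python3 -c "
import cv2
i=cv2.imread('pics/t2.png')[150:320,230:440];cv2.imwrite('pics/t2c.png',cv2.resize(i,None,fx=3.5,fy=3.5,interpolation=2))"
```

```text
(no output)
```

View pics/t2c.png

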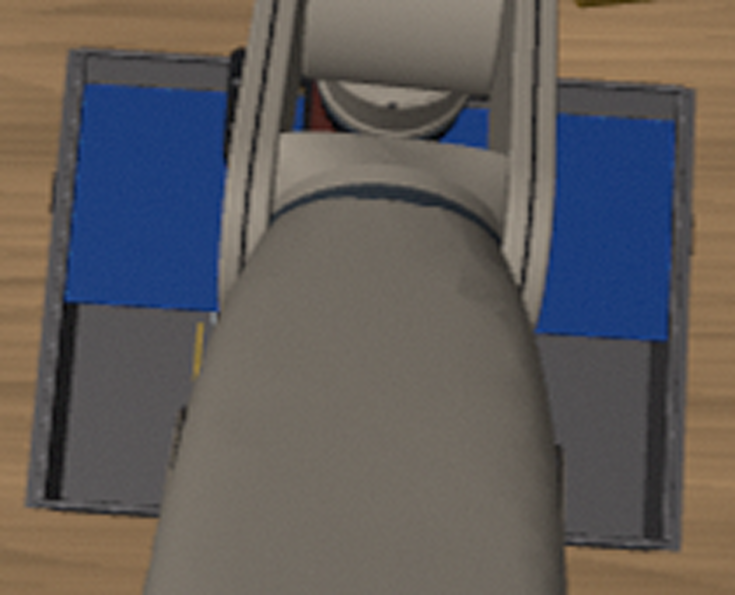

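The lid has travelled only about 123 mm at both ends. I'll push its exposed front edge the last 7 mm.

Call:
jog_arm:
  travel:
    - [-0.05, 0, 0]
    - [-0.13, 0.005, 0]
    - [-0.21, 0.01, 0]
    - [-0.265, 0.014, -0.01]
    - [-0.268, 0.014, -0.06]
    - [-0.268, 0.014, -0.12]
    - [-0.268, 0.014, -0.18]
    - [-0.268, 0.014, -0.22]
    - [-0.268, 0.014, -0.243]
    - [-0.268, 0.014, -0.243]
  dr:
    - [0, 0, 0]
    - [0, 0, 0]
    - [0, 0, 0]
    - [0, 0, 0]
    - [0, 0, 0]
    - [0, 0, 0]
    - [0, 0, 0]
    - [0, 0, 0]
    - [0, 0, 0]
    - [0, 0, 0]

```text
t: 6.25
ee_pos: [558.2, -35.4, 107.6]
orientation: [-2.17, 2.27, -0.0]
ft_force: [-0.3, -0.1, 0.8]
width: 0.7
```

Call:
jog_arm:
  travel:
    - [0.005, 0, 0]
    - [0.01, 0, 0]
    - [0.015, 0, 0]
    - [0.02, -0.001, 0]
    - [0.025, -0.001, 0]
    - [0.03, -0.001, 0]
    - [0.034, -0.001, 0]
    - [0.038, -0.002, 0]
    - [0.042, -0.002, 0]
    - [0.045, -0.002, 0]
  dr:
    - [0, 0, 0]
    - [0, 0, 0]
    - [0, 0, 0]
    - [0, 0, 0]
    - [0, 0, 0]
    - [0, 0, 0]
    - [0, 0, 0]
    - [0, 0, 0]
    - [0, 0, 0]
    - [0, 0, 0]

```text
t: 7.25
ee_pos: [570.5, -35.8, 107.1]
orientation: [2.166, -2.266, -0.014]
ft_force: [-21.1, 0.7, 18.9]
width: 0.2
```

```bash
python3 lid.py t3.png; python3 - <<'E'
from h import *
s=save('side','s1.png'); P=pts(s)
m=(cv2.inRange(cv2.cvtColor(s['pixels'],cv2.COLOR_RGB2HSV),(100,120,50),(130,255,255))>0)
q=P[...,:2]-[608.7,-37.6];a=-.044
x=q@[np.cos(a),np.sin(a)];y=q@[-np.sin(a),np.cos(a)];z=P[...,2]
k=m&(abs(x)<170)&(abs(y)<205)&(z>90)
for lo in range(-200,200,50):
    b=k&(y>lo)&(y<lo+50)
    if b.sum()>20: print(lo,x[b].min(),x[b].max(),np.percentile(z[b],[2,50,98]))
cv2.imwrite('pics/s1c.png',cv2.resize(s['pixels'][160:370,180:480,::-1],None,fx=2.6,fy=2.6))
E
```

```text
lid front edge bin x [-26.54645006 -25.85024661 -23.92010652  61.23963627 121.51945688]
[570.52382482 -35.80240551 107.09735311] [-18.77705708   0.77909156  15.20299329]
-200 -28.35228484235193 37.30172116205184 [118.18391568 121.51341349 123.13336058]
-150 -27.99566558511758 20.154996934596458 [117.80789379 121.54894474 122.99640775]
-100 -27.70399767403982 121.8073647568147 [118.65463032 121.33888088 122.88581382]
-50 -70.39836703356971 133.30320933220275 [119.94461075 121.57781177 195.65747698]
0 -69.66565293067451 131.5355142680918 [119.54260365 121.41599459 123.14082417]
50 -63.174721352746836 131.45946270248166 [119.35018288 121.30748876 122.84476632]
100 -27.342209526393116 131.08154255036027 [119.2789972  121.19127483 122.65919529]
150 -27.70491689744358 130.88451726556116 [118.97703625 121.11838525 122.70878351]
```

View pics/s1c.png

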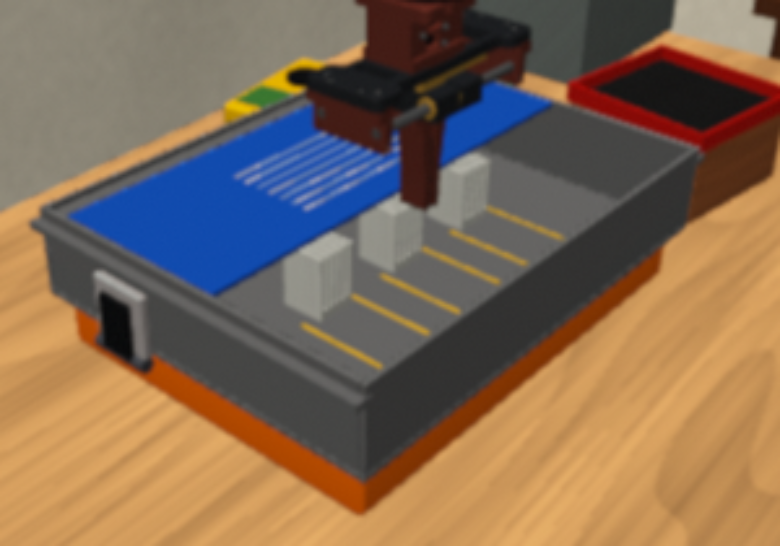

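```bash
python3 - <<'E'
from h import *
a=-.044
def bx(P):
    q=P[...,:2]-[608.7,-37.6]; return q@[np.cos(a),np.sin(a)],q@[-np.sin(a),np.cos(a)],P[...,2]
im=imaging.get_image('top');s=imaging.get_image('side')
P0=np.load('t0.npy');x,y,z=bx(P0)
for col in (270,400):  # column profile at rear
    print(col,[(r,int(x[r,col]),int(y[r,col]),round(float(z[r,col]),0)) for r in list(range(160,176))+list(range(290,306))])
x,y,z=bx(pts(s))
for yc in (-88,0,88):
    k=(abs(y-yc)<25)&(z>60)&(z<108)&(x>-60)&(x<20)
    f=k&(z<98); t=k&(z>99)
    print(yc,'front pts',f.sum(),'x',np.percentile(x[f],[1,10,25,50]).round(1),'y',np.percentile(y[f],[1,99]).round(1),'z',np.percentile(z[k],[1,99]).round(1))
for lo in range(60,108,6):
    k=(abs(y-88)<14)&(z>lo)&(z<lo+6)&(x>-60)&(x<20);print(lo,k.sum(),np.percentile(x[k],[5,50]).round(1) if k.sum() else '')
E
```

```text
270 [(160, 197, 180, 1.0), (161, 194, 179, 1.0), (162, 191, 179, 2.0), (163, 189, 179, -2.0), (164, 147, 162, 122.0), (165, 145, 162, 120.0), (166, 143, 163, 118.0), (167, 141, 163, 115.0), (168, 138, 162, 118.0), (169, 136, 162, 115.0), (170, 133, 161, 120.0), (171, 132, 162, 113.0), (172, 128, 161, 118.0), (173, 126, 161, 117.0), (174, 125, 162, 113.0), (175, 122, 161, 113.0), (290, -148, 138, 121.0), (291, -147, 145, 50.0), (292, -149, 145, 48.0), (293, -152, 145, 50.0), (294, -157, 137, 121.0), (295, -159, 136, 124.0), (296, -162, 137, 121.0), (297, -162, 143, 59.0), (298, -162, 150, -1.0), (299, -164, 150, -3.0), (300, -167, 149, -0.0), (301, -169, 148, 3.0), (302, -172, 149, -0.0), (303, -174, 148, 1.0), (304, -177, 148, -1.0), (305, -179, 148, -0.0)]
400 [(160, 218, -160, 4.0), (161, 216, -161, 1.0), (162, 215, -161, -2.0), (163, 209, -160, 6.0), (164, 208, -161, 2.0), (165, 205, -161, 2.0), (166, 204, -161, -2.0), (167, 201, -162, -2.0), (168, 198, -161, 0.0), (169, 194, -161, 4.0), (170, 191, -161, 4.0), (171, 191, -162, -3.0), (172, 187, -162, 1.0), (173, 146, -144, 119.0),
[... 157 characters left out ...]
94, -137, -155, 121.0), (295, -140, -155, 121.0), (296, -142, -156, 119.0), (297, -144, -156, 118.0), (298, -146, -156, 120.0), (299, -149, -156, 118.0), (300, -148, -166, 56.0), (301, -150, -167, 53.0), (302, -152, -167, 53.0), (303, -157, -157, 117.0), (304, -160, -157, 119.0), (305, -162, -159, 106.0)]
-88 front pts 305 x [-31.7 -30.4 -29.5 -27.1] y [-103.6  -66.9] z [ 60.3 104.7]
0 front pts 386 x [-31.1 -30.2 -29.1 -25.7] y [-16.1  18.6] z [ 60.5 104.2]
88 front pts 446 x [-33.1 -31.9 -30.9 -28.3] y [ 67.9 104.3] z [ 60.2 103.9]
60 45 [-32.8 -29.4]
66 42 [-32.4 -29.6]
72 46 [-32.2 -29.2]
78 37 [-32.2 -30.2]
84 47 [-32.5 -29.3]
90 46 [-31.9 -29.5]
96 73 [-32.1 -26.2]
102 60 [-33.2 -21.9]
```

A strip of bin floor (z ≈ 50) was visible in front of the lid at the start. So the lid began about 7 mm open, and the bin origin is really about (601.7, -37.3). In that frame the lid's front edge is at -20.5 and it resists 21 N, so it is at the stop. The heatsink front faces at -24 also agree. Next I'll lean the tool 38° and start with the middle heatsink.

Call:
jog_arm:
  travel:
    - [-0.03, 0, 0.0]
    - [-0.06, 0.003, 0.05]
    - [-0.068, 0.005, 0.12]
    - [-0.068, 0.005, 0.15]
    - [-0.068, 0.005, 0.15]
    - [-0.068, 0.005, 0.15]
    - [-0.068, 0.005, 0.13]
    - [-0.068, 0.005, 0.1]
    - [-0.068, 0.005, 0.067]
    - [-0.068, 0.005, 0.067]
  dr:
    - [0, 0, 0]
    - [-0.002, -0.05, 0]
    - [-0.006, -0.14, 0]
    - [-0.01, -0.23, 0]
    - [-0.014, -0.32, 0]
    - [-0.0186, -0.422, 0]
    - [-0.0186, -0.422, 0]
    - [-0.0186, -0.422, 0]
    - [-0.0186, -0.422, 0]
    - [-0.0186, -0.422, 0]
  hand: 1

```text
t: 8.45
ee_pos: [550.0, 1.8, 162.8]
orientation: [-1.844, 1.848, -0.454]
ft_force: [0.4, -0.3, 0.4]
width: 76.9
```

```bash
cat > st.py <<'E'
from h import *
from scipy.spatial.transform import Rotation as R
o=telemetry.get_obs(); Q=R.from_rotvec(o['orientation']).as_matrix()
a=-.044;B=np.array([[np.cos(a),np.sin(a),0],[-np.sin(a),np.cos(a),0],[0,0,1]])
d=o['ee_pos']-[601.7,-37.3,0]
print('t',o['t'],'world',o['ee_pos'].round(1),'bin',(B@d).round(1),'f',o['ft_force'].round(1),'w',round(o['width'],1))
print('toolx',(B@Q[:,0]).round(3),'toolz',(B@Q[:,2]).round(3),'lean',np.degrees(np.arccos(-Q[2,2])).round(1),'q',o['qpos'].round(2))
E
python3 st.py; python3 -c "
from h import *
save('wrist','w1.png')"
```

```text
t 8.45 world [550.    1.8 162.8] bin [-53.4  36.8 162.8] f [ 0.4 -0.3  0.4] w 76.9
toolx [ 0.073 -0.992 -0.105] toolz [ 0.548  0.128 -0.826] lean 34.3 q [-0.11  0.28  2.23  1.22  0.18  0.29]
```

View pics/w1.png

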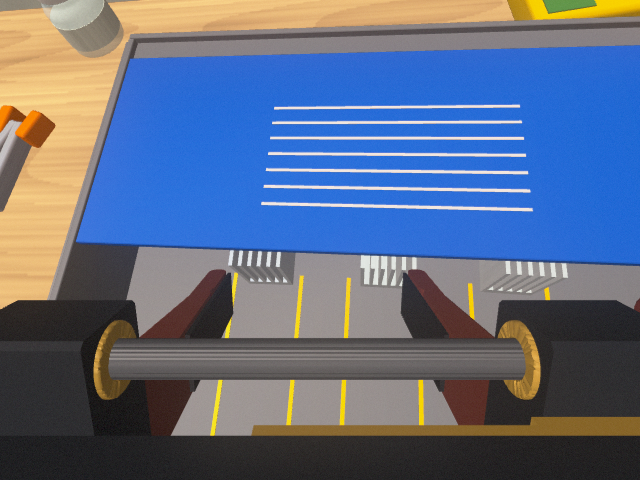

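The wrist view shows the three heatsinks under the lid edge at px (262, 265), (388, 270) and (525, 275). The arm reached only 34° of lean and sits off to the side, because q5 ≈ 0.18 is close to the wrist singularity (tool in line with the forearm). I'll back off to a smaller lean and build a kinematic model to find a feasible posture.

```bash
cat > go.py <<'E'
from h import *
from scipy.spatial.transform import Rotation as R
import json,os
a=-.044;O=np.array([601.7,-37.3,0]);Rb=R.from_euler('z',a)
def target(x,y,z,lean,yaw=0):
    # tool down, tool x=-bin y ; yaw in bin about z (deg), lean forward
    M0=np.array([[0,-1,0],[-1,0,0],[0,0,-1]]).T  # columns x,y,z
    Q=Rb*R.from_euler('z',yaw,degrees=True)*R.from_euler('y',-lean,degrees=True)*R.from_matrix(M0)
    return O+Rb.apply([x,y,z]),Q
def rel(p,Q):
    o=telemetry.get_obs(); q0=R.from_rotvec(o['orientation'])
    print('travel',((p-o['ee_pos'])/400).round(4),'dr',((Q*q0.inv()).as_rotvec()/(np.pi/2)).round(4))
E
python3 - <<'E'
from go import *
o=telemetry.get_obs();print(o['qpos'],o['ee_pos'],o['orientation'])
rel(*target(-75,1,190,15))
E
```

```text
[-0.11127684  0.2762817   2.22946584  1.23997155  0.17615342  0.27650727] [549.71065857   2.19040753 162.24285492] [-1.84295469  1.84760198 -0.4529868 ]
travel [-0.0572 -0.088   0.0694] dr [-0.0657  0.2096 -0.0354]
```

Call:
jog_arm:
  travel:
    - [-0.01, -0.02, 0.02]
    - [-0.02, -0.03, 0.03]
    - [-0.03, -0.05, 0.05]
    - [-0.04, -0.07, 0.06]
    - [-0.057, -0.088, 0.07]
    - [-0.057, -0.088, 0.07]
    - [-0.057, -0.088, 0.07]
    - [-0.057, -0.088, 0.07]
    - [-0.057, -0.088, 0.07]
    - [-0.057, -0.088, 0.07]
  dr:
    - [-0.013, 0.042, -0.007]
    - [-0.026, 0.084, -0.014]
    - [-0.039, 0.126, -0.021]
    - [-0.052, 0.168, -0.028]
    - [-0.066, 0.21, -0.035]
    - [-0.066, 0.21, -0.035]
    - [-0.066, 0.21, -0.035]
    - [-0.066, 0.21, -0.035]
    - [-0.066, 0.21, -0.035]
    - [-0.066, 0.21, -0.035]

```text
t: 9.5
ee_pos: [526.1, -32.9, 189.6]
orientation: [-2.039, 2.13, -0.279]
ft_force: [0.1, -0.5, -1.4]
width: 88.4
```

```bash
python3 st.py; cat > kin.py <<'E'
import numpy as np
from scipy.spatial.transform import Rotation as R
from scipy.optimize import least_squares
rz=lambda t:R.from_euler('z',t);ry=lambda t:R.from_euler('y',t)
def fk(k,q):
    a,h,L1,L2,d,e=k
    r1=rz(q[0]); r2=r1*ry(q[1]); r3=r2*ry(q[2]); r4=r3*rz(q[3]); r5=r4*ry(q[4]); r6=r5*rz(q[5])
    return r1.apply([a,0,h])+r2.apply([0,0,L1])+r3.apply([e,0,L2])+r5.apply([0,0,d]), r6
S=[([-1.27799014,.423741924,1.63061693,0,1.08862537,-.0189856],[191.61,-594.36,221.99],[-2.5387373,1.84909349,.001744]),
 ([-0.11127684,0.2762817,2.22946584,1.23997155,0.17615342,0.27650727],[549.71065857,2.19040753,162.24285492],[-1.84295469,1.84760198,-0.4529868])]
E
python3 - <<'E'
from kin import *
from h import telemetry
o=telemetry.get_obs(); S.append((list(o['qpos']),list(o['ee_pos']),list(o['orientation'])))
open('kin.py','a').write('S.append(%r)\n'%((list(map(float,o['qpos'])),list(map(float,o['ee_pos'])),list(map(float,o['orientation']))),))
for q,p,w in S:
    r=fk([0,0,0,0,0,0],q)[1]; print('rot err',(r.inv()*R.from_rotvec(w)).as_rotvec().round(3))
f=least_squares(lambda k:np.concatenate([fk(k,q)[0]-p for q,p,w in S]),[0,300,450,400,300,0])
print(f.x.round(1),f.fun.round(1), np.linalg.svd(f.jac)[1].round(3))
E
```

```text
t 9.5 world [526.1 -32.9 189.6] bin [-75.8   1.  189.6] f [ 0.1 -0.5 -1.4] w 88.4
toolx [ 0.001 -1.    -0.   ] toolz [ 0.257  0.    -0.966] lean 14.9 q [-0.09  0.23  2.05  0.02  0.61  1.51]
rot err [ 0.    -0.     3.142]
rot err [-0.    -0.    -3.142]
rot err [0.    0.    3.142]
[-53.1 431.  583.1 556.3 377.8 115.7] [-11.3  -3.9   1.6   0.7  -0.7   1.4  -2.2 -10.9  -3.1] [3.35  2.534 0.526 0.267 0.086 0.053]
```

```bash
cat >> kin.py <<'E'
def fk2(k,q):
    p,r=fk(k[:6],q); return p+rz(q[0]).apply([0,k[6],0]), r*R.from_euler('z',np.pi)
fit=lambda reg=1e-3:least_squares(lambda k:np.concatenate([fk2(k,q)[0]-p for q,p,w in S]+[reg*(k-[0,300,500,450,300,0,0])]),[0,300,500,450,300,0,0])
LO=np.array([-3,-.9,.09,-1.31,.11,-2.54]);HI=np.array([3,2.11,2.58,4.45,2.69,2.54])
def ik(k,p,Q,q0):
    def g(q):
        pp,r=fk2(k,q); return np.r_[(pp-p)/100,(r.inv()*Q).as_rotvec()]
    s=least_squares(g,np.clip(q0,LO+.01,HI-.01),bounds=(LO,HI)); return s.x,np.linalg.norm(s.fun)
E
python3 - <<'E'
from kin import *
from go import target
f=fit();k=f.x;print(k.round(1),f.fun[:9].round(1))
rng=np.random.default_rng(0)
for x,z in((-3.3,63),(-43,63),(-59,134)):
  for y in(-88,0,88):
    for lean in(33,36,40):
      p,Q=target(x,y,z,lean); sol=[]
      for i in range(14):
        for flip in (0,1):
          q,e=ik(k,p,Q*R.from_euler('z',np.pi*flip),[0,.4,1.9,rng.uniform(-1.3,4.4),rng.uniform(.15,.9),rng.uniform(-2.5,2.5)])
          if e<1e-3 and not any(np.allclose(q,s,atol=.03) for s in sol): sol.append(q)
      print(x,y,z,lean,[list(s.round(2)) for s in sol])
E
```

```text
[  0.  312.4 563.1 484.9 309.6  77.5  11.9] [ 0.  0.  0.  0. -0.  0. -0. -0. -0.]
-3.3 -88 63 33 [[np.float64(-0.3), np.float64(0.55), np.float64(2.13), np.float64(2.2), np.float64(0.17), np.float64(-0.85)], [np.float64(-0.3), np.float64(0.55), np.float64(2.13), np.float64(2.2), np.float64(0.17), np.float64(2.29)]]
-3.3 -88 63 36 [[np.float64(-0.3), np.float64(0.57), np.float64(2.16), np.float64(2.47), np.float64(0.24), np.float64(-1.12)], [np.float64(-0.3), np.float64(0.57), np.float64(2.16), np.float64(2.47), np.float64(0.24), np.float64(2.02)]]
-3.3 -88 63 40 [[np.float64(-0.31), np.float64(0.59), np.float64(2.19), np.float64(2.63), np.float64(0.36), np.float64(-1.3)], [np.float64(-0.31), np.float64(0.59), np.float64(2.19), np.float64(2.63), np.float64(0.36), np.float64(1.84)]]
-3.3 0 63 33 [[np.float64(-0.1), np.float64(0.55), np.float64(2.15), np.float64(2.92), np.float64(0.13), np.float64(-1.4)], [np.float64(-0.1), np.float64(0.55), np.float64(2.15), np.float64(2.92), np.float64(0.13), np.float64(1.74)]]
-3.3 0 63 36 [[np.float64(-0.1), np.float64(0.56), np.float64(2.18), np.fl
[... 4091 characters left out ...]
oat64(-0.11), np.float64(0.36), np.float64(2.32), np.float64(2.96), np.float64(0.24), np.float64(-1.45)], [np.float64(-0.11), np.float64(0.36), np.float64(2.32), np.float64(2.96), np.float64(0.24), np.float64(1.7)]]
-59 88 134 33 []
-59 88 134 36 [[np.float64(0.13), np.float64(0.35), np.float64(2.26), np.float64(4.0), np.float64(0.14), np.float64(-2.28)], [np.float64(0.13), np.float64(0.35), np.float64(2.26), np.float64(4.0), np.float64(0.14), np.float64(0.86)]]
-59 88 134 40 [[np.float64(0.14), np.float64(0.37), np.float64(2.3), np.float64(3.65), np.float64(0.25), np.float64(1.22)], [np.float64(0.14), np.float64(0.37), np.float64(2.3), np.float64(3.65), np.float64(0.25), np.float64(-1.92)]]
```

The fitted model reproduces the samples exactly. The grasp poses are reachable with q4 ≈ π, so I need to swing q4 from 0 to about π in free air.

```bash
python3 - <<'E'
from kin import *
from go import target,O,Rb
from h import telemetry
k=fit().x
o=telemetry.get_obs();q0=np.array(o['qpos'])
p,Q=target(-75,0,185,40)
q1,e=ik(k,p,Q,[-.11,.3,2.35,2.95,.25,-1.45]);print(q0.round(2),q1.round(2),e)
path=[]
for i in range(1,21):
    s=i/20; q=q0+(q1-q0)*s; q[4]=q0[4]+(q1[4]-q0[4])*min(1,s*1.5); path.append(q)
def out(c,start):
    ps,rs=fk2(k,start)
    T=[];D=[]
    for q in c:
        p,r=fk2(k,q); T.append([float(v) for v in ((p-ps)/400).round(3)]);D.append([float(v) for v in ((r*rs.inv()).as_rotvec()/(np.pi/2)).round(3)])
    print(T);print(D);print([list((Rb.inv().apply(fk2(k,q)[0]-O)).round(0)) for q in c[::3]])
out(path[:10],q0);out(path[10:],path[9])
print(path[9].round(3))
E
```

```text
[-0.09  0.23  2.05  0.02  0.61  1.51] [-0.12  0.21  2.33  2.68  0.11 -1.16] 0.00736200790266974
[[0.012, 0.052, -0.001], [0.028, 0.097, 0.002], [0.047, 0.132, 0.01], [0.066, 0.159, 0.02], [0.086, 0.176, 0.032], [0.105, 0.184, 0.044], [0.122, 0.183, 0.054], [0.135, 0.174, 0.063], [0.145, 0.158, 0.068], [0.149, 0.136, 0.07]]
[[0.038, -0.023, 0.024], [0.07, -0.051, 0.045], [0.095, -0.082, 0.06], [0.114, -0.115, 0.072], [0.125, -0.149, 0.079], [0.13, -0.181, 0.082], [0.129, -0.212, 0.081], [0.122, -0.24, 0.077], [0.11, -0.263, 0.07], [0.094, -0.281, 0.061]]
[[np.float64(-72.0), np.float64(22.0), np.float64(189.0)], [np.float64(-52.0), np.float64(66.0), np.float64(198.0)], [np.float64(-30.0), np.float64(76.0), np.float64(211.0)], [np.float64(-19.0), np.float64(58.0), np.float64(218.0)]]
[[-0.002, -0.026, -0.002], [-0.01, -0.055, -0.008], [-0.025, -0.086, -0.019], [-0.041, -0.098, -0.029], [-0.057, -0.102, -0.036], [-0.073, -0.107, -0.045], [-0.09, -0.114, -0.053], [-0.108, -0.121, -0.062], [-0.127, -0.13, -0.072], [-0.147, -0.139, -0.082]]
[[-0.016, -0.012, -0.016], [-0.034, -0.017, -0.032], [-0.053, -0.016, -0.049], [-0.06, -0.014, -0.056], [-0.063, -0.014, -0.059], [-0.066, -0.014, -0.063], [-0.071, -0.012, -0.067], [-0.076, -0.01, -0.071], [-0.082, -0.007, -0.076], [-0.088, -0.002, -0.081]]
[[np.float64(-19.0), np.float64(47.0), np.float64(217.0)], [np.float64(-33.0), np.float64(18.0), np.float64(206.0)], [np.float64(-53.0), np.float64(11.0), np.float64(196.0)], [np.float64(-75.0), np.float64(-0.0), np.float64(185.0)]]
[-0.104  0.217  2.188  1.35   0.235  0.17 ]
```

```bash
cat > plan.py <<'E'
from kin import *
from go import target,O,Rb
from h import telemetry
k=fit().x
def out(c,start):
    ps,rs=fk2(k,start); T=[];D=[]
    for q in c:
        p,r=fk2(k,q); T.append([float(v) for v in ((p-ps)/400).round(3)]);D.append([float(v) for v in ((r*rs.inv()).as_rotvec()/(np.pi/2)).round(3)])
    print(T);print(D);print([[int(v) for v in Rb.inv().apply(fk2(k,q)[0]-O)] for q in c[::3]])
E
python3 - <<'E'
from plan import *
q0=np.array(telemetry.get_obs()['qpos'])
p,Q=target(-60,0,175,46)
q1,e=ik(k,p,Q,[-.11,.3,2.35,2.95,.25,-1.45]);print(q1.round(2),e)
path=[]
for i in range(1,21):
    s=i/20; q=q0+(q1-q0)*s; q[4]=q0[4]+(q1[4]-q0[4])*min(1,s*1.5); path.append(q)
out(path[:10],q0);out(path[10:],path[9])
E
```

```text
[-0.11  0.28  2.36  2.97  0.31 -1.46] 1.5496995883178755e-11
[[-0.001, 0.061, -0.01], [0.003, 0.117, -0.014], [0.012, 0.164, -0.013], [0.024, 0.204, -0.008], [0.039, 0.234, 0.0], [0.056, 0.255, 0.009], [0.073, 0.268, 0.019], [0.09, 0.271, 0.027], [0.105, 0.266, 0.033], [0.117, 0.254, 0.037]]
[[0.045, -0.012, 0.028], [0.085, -0.03, 0.052], [0.12, -0.054, 0.073], [0.148, -0.082, 0.089], [0.171, -0.113, 0.101], [0.186, -0.146, 0.109], [0.195, -0.179, 0.112], [0.198, -0.212, 0.112], [0.194, -0.242, 0.109], [0.185, -0.268, 0.102]]
[[-77, 25, 185], [-69, 82, 186], [-51, 109, 197], [-33, 104, 204]]
[[0.008, -0.019, 0.0], [0.012, -0.043, -0.003], [0.01, -0.071, -0.01], [0.006, -0.092, -0.015], [0.001, -0.113, -0.02], [-0.007, -0.137, -0.026], [-0.018, -0.164, -0.034], [-0.034, -0.194, -0.045], [-0.053, -0.225, -0.058], [-0.078, -0.258, -0.073]]
[[-0.01, -0.022, -0.014], [-0.023, -0.038, -0.031], [-0.04, -0.05, -0.048], [-0.053, -0.061, -0.062], [-0.065, -0.071, -0.075], [-0.08, -0.079, -0.089], [-0.098, -0.084, -0.104], [-0.119, -0.085, -0.12], [-0.141, -0.082, -0.135], [-0.164, -0.075, -0.151]]
[[-29, 97, 204], [-29, 67, 198], [-38, 38, 190], [-60, 0, 174]]
```

Call:
jog_arm:
  travel:
    - [-0.001, 0.061, -0.01]
    - [0.003, 0.117, -0.014]
    - [0.012, 0.164, -0.013]
    - [0.024, 0.204, -0.008]
    - [0.039, 0.234, 0.0]
    - [0.056, 0.255, 0.009]
    - [0.073, 0.268, 0.019]
    - [0.09, 0.271, 0.027]
    - [0.105, 0.266, 0.033]
    - [0.117, 0.254, 0.037]
  dr:
    - [0.045, -0.012, 0.028]
    - [0.085, -0.03, 0.052]
    - [0.12, -0.054, 0.073]
    - [0.148, -0.082, 0.089]
    - [0.171, -0.113, 0.101]
    - [0.186, -0.146, 0.109]
    - [0.195, -0.179, 0.112]
    - [0.198, -0.212, 0.112]
    - [0.194, -0.242, 0.109]
    - [0.185, -0.268, 0.102]

```text
t: 10.5
ee_pos: [572.5, 68.1, 203.9]
orientation: [-1.783, 1.643, -0.322]
ft_force: [1.3, -0.1, -0.3]
width: 87.8
```

```bash
python3 st.py; python3 - <<'E'
from plan import *
q0=np.array(telemetry.get_obs()['qpos'])
p,Q=target(-60,0,175,46)
q1,e=ik(k,p,Q,[-.11,.3,2.35,2.95,.25,-1.45])
out([q0+(q1-q0)*i/10 for i in range(1,11)],q0)
E
```

```text
t 10.5 world [572.5  68.1 203.9] bin [-33.8 104.  203.9] f [ 1.3 -0.1 -0.3] w 87.8
toolx [ 0.213 -0.941 -0.261] toolz [ 0.586  0.337 -0.737] lean 42.6 q [-0.1   0.25  2.2   1.5   0.38  0.02]
[[0.007, -0.008, 0.004], [0.013, -0.022, 0.006], [0.016, -0.041, 0.006], [0.016, -0.064, 0.003], [0.012, -0.092, -0.002], [0.004, -0.122, -0.011], [-0.009, -0.155, -0.022], [-0.026, -0.189, -0.036], [-0.049, -0.223, -0.053], [-0.077, -0.257, -0.072]]
[[-0.002, -0.023, -0.009], [-0.009, -0.043, -0.02], [-0.019, -0.061, -0.033], [-0.033, -0.076, -0.049], [-0.05, -0.087, -0.065], [-0.07, -0.093, -0.082], [-0.091, -0.095, -0.1], [-0.115, -0.093, -0.117], [-0.139, -0.086, -0.134], [-0.164, -0.075, -0.149]]
[[-30, 100, 205], [-26, 78, 205], [-34, 41, 195], [-60, 0, 174]]
```

Tracking is good, so I'll run the second half.

Call:
jog_arm:
  travel:
    - [0.007, -0.008, 0.004]
    - [0.013, -0.022, 0.006]
    - [0.016, -0.041, 0.006]
    - [0.016, -0.064, 0.003]
    - [0.012, -0.092, -0.002]
    - [0.004, -0.122, -0.011]
    - [-0.009, -0.155, -0.022]
    - [-0.026, -0.189, -0.036]
    - [-0.049, -0.223, -0.053]
    - [-0.077, -0.257, -0.072]
  dr:
    - [-0.002, -0.023, -0.009]
    - [-0.009, -0.043, -0.02]
    - [-0.019, -0.061, -0.033]
    - [-0.033, -0.076, -0.049]
    - [-0.05, -0.087, -0.065]
    - [-0.07, -0.093, -0.082]
    - [-0.091, -0.095, -0.1]
    - [-0.115, -0.093, -0.117]
    - [-0.139, -0.086, -0.134]
    - [-0.164, -0.075, -0.149]

```text
t: 11.5
ee_pos: [540.6, -35.4, 174.2]
orientation: [-1.717, 1.794, -0.761]
ft_force: [-0.3, 0.3, 0.3]
width: 87.7
```

```bash
python3 st.py; cat > via.py <<'E'
from plan import *
import sys,json
# args: list of [x,y,z,lean] waypoints -> prints rel travel,dr and IK
o=telemetry.get_obs();q=np.array(o['qpos']);r0=R.from_rotvec(o['orientation'])
for w in json.loads(sys.argv[1]):
    p,Q=target(*w); best=min((ik(k,p,Q*R.from_euler('z',f),q) for f in(0,np.pi)),key=lambda s:s[1]*1e3+abs(s[0]-q).max())
    q=best[0]; print(w,((p-o['ee_pos'])/400).round(3).tolist(),((Q*r0.inv()).as_rotvec()/(np.pi/2)).round(3).tolist(),'q',q.round(2).tolist(),best[1]<1e-4)
E
python3 via.py '[[-60,1,150,42],[-59,1,134,39],[-40,1,109,39],[-20,1,84,39],[-3.0,1,63,39]]'
```

```text
t 11.5 world [540.6 -35.4 174.2] bin [-61.2  -0.8 174.2] f [-0.3  0.3  0.3] w 87.7
toolx [-0.001 -1.     0.002] toolz [ 0.718 -0.002 -0.696] lean 45.9 q [-0.12  0.28  2.36  2.98  0.31 -1.47]
[-60, 1, 150, 42] [0.003, 0.004, -0.061] [0.003, 0.043, 0.001] q [-0.11, 0.33, 2.34, 2.97, 0.26, -1.45] True
[-59, 1, 134, 39] [0.006, 0.004, -0.101] [0.005, 0.076, 0.001] q [-0.11, 0.35, 2.31, 2.95, 0.21, -1.43] True
[-40, 1, 109, 39] [0.053, 0.002, -0.163] [0.005, 0.076, 0.001] q [-0.1, 0.44, 2.28, 2.99, 0.26, -1.47] True
[-20, 1, 84, 39] [0.103, -0.0, -0.226] [0.005, 0.076, 0.001] q [-0.1, 0.51, 2.24, 3.02, 0.29, -1.5] True
[-3.0, 1, 63, 39] [0.145, -0.002, -0.278] [0.005, 0.076, 0.001] q [-0.1, 0.58, 2.21, 3.03, 0.32, -1.51] True
```

Call:
jog_arm:
  travel:
    - [0.001, 0.001, -0.02]
    - [0.002, 0.002, -0.04]
    - [0.003, 0.004, -0.061]
    - [0.004, 0.004, -0.08]
    - [0.006, 0.004, -0.101]
    - [0.03, 0.003, -0.132]
    - [0.053, 0.002, -0.163]
    - [0.075, 0.001, -0.19]
    - [0.095, 0, -0.216]
    - [0.103, 0, -0.226]
  dr:
    - [0.001, 0.014, 0]
    - [0.002, 0.028, 0]
    - [0.003, 0.043, 0.001]
    - [0.004, 0.06, 0.001]
    - [0.005, 0.076, 0.001]
    - [0.005, 0.076, 0.001]
    - [0.005, 0.076, 0.001]
    - [0.005, 0.076, 0.001]
    - [0.005, 0.076, 0.001]
    - [0.005, 0.076, 0.001]

```text
t: 12.5
ee_pos: [582.4, -35.3, 82.6]
orientation: [-1.793, 1.873, -0.661]
ft_force: [-0.2, -0.5, -0.1]
width: 87.9
```

```bash
python3 st.py; python3 via.py '[[-3.0,1,63,39]]'; python3 -c "
from h import *
save('wrist','w2.png')"
```

```text
t 12.5 world [582.4 -35.3  82.6] bin [-19.3   1.1  82.6] f [-0.2 -0.5 -0.1] w 87.9
toolx [ 0.001 -1.    -0.001] toolz [ 0.629  0.001 -0.778] lean 38.9 q [-0.1   0.52  2.24  3.02  0.3  -1.49]
[-3.0, 1, 63, 39] [0.041, -0.002, -0.049] [-0.001, -0.001, -0.001] q [-0.1, 0.58, 2.21, 3.03, 0.32, -1.51] True
```

View pics/w2.png

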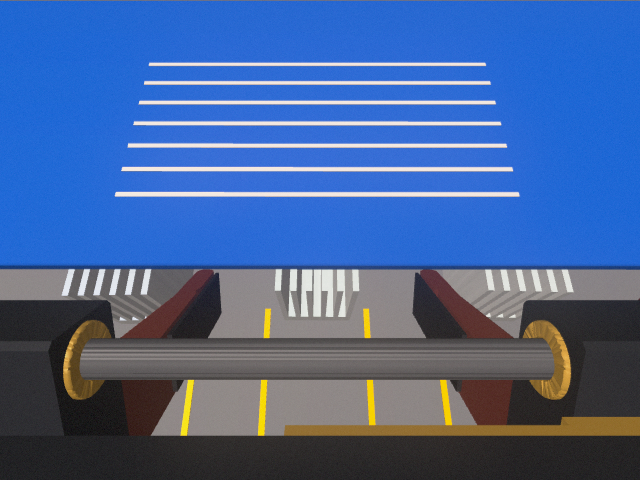

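The middle heatsink at px (317, 293) is centred between the fingers, whose tips are at px 212 and 422. I'll finish the approach, then grip.

Call:
jog_arm:
  travel:
    - [0.008, 0, -0.01]
    - [0.016, -0.001, -0.02]
    - [0.024, -0.001, -0.03]
    - [0.032, -0.002, -0.04]
    - [0.038, -0.002, -0.046]
    - [0.041, -0.002, -0.049]
    - [0.041, -0.002, -0.049]
    - [0.041, -0.002, -0.049]
    - [0.041, -0.002, -0.049]
    - [0.041, -0.002, -0.049]
  dr:
    - [0, 0, 0]
    - [0, 0, 0]
    - [0, 0, 0]
    - [0, 0, 0]
    - [0, 0, 0]
    - [0, 0, 0]
    - [0, 0, 0]
    - [0, 0, 0]
    - [0, 0, 0]
    - [0, 0, 0]

```text
t: 13.55
ee_pos: [598.8, -36.1, 63.1]
orientation: [-1.793, 1.873, -0.661]
ft_force: [-0.4, 0.3, 0.1]
width: 88.0
```

Call:
jog_arm:
  travel:
    - [0, 0, 0]
    - [0, 0, 0]
    - [0, 0, 0]
    - [0, 0, 0]
    - [0, 0, 0]
    - [0, 0, 0]
    - [0, 0, 0]
    - [0, 0, 0]
    - [0, 0, 0]
    - [0, 0, 0]
  dr:
    - [0, 0, 0]
    - [0, 0, 0]
    - [0, 0, 0]
    - [0, 0, 0]
    - [0, 0, 0]
    - [0, 0, 0]
    - [0, 0, 0]
    - [0, 0, 0]
    - [0, 0, 0]
    - [0, 0, 0]
  hand: -1

```text
t: 14.55
ee_pos: [598.8, -36.1, 63.1]
orientation: [-1.793, 1.873, -0.661]
ft_force: [0.3, -0.1, 0.9]
width: 33.7
```

Call:
jog_arm:
  travel:
    - [-0.002, 0, 0]
    - [-0.004, 0, 0]
    - [-0.006, 0, 0]
    - [-0.008, 0, 0]
    - [-0.01, 0, 0]
    - [-0.01, 0, 0]
    - [-0.01, 0, 0]
    - [-0.01, 0, 0]
    - [-0.01, 0, 0]
    - [-0.01, 0, 0]
  dr:
    - [0, 0, 0]
    - [0, 0, 0]
    - [0, 0, 0]
    - [0, 0, 0]
    - [0, 0, 0]
    - [0, 0, 0]
    - [0, 0, 0]
    - [0, 0, 0]
    - [0, 0, 0]
    - [0, 0, 0]

```text
t: 15.55
ee_pos: [594.6, -36.1, 63.1]
orientation: [-1.793, 1.873, -0.661]
ft_force: [-1.7, -0.1, 2.6]
width: 33.7
```

The heatsink followed 4 mm with under 3 N, so the middle one looks loose. I'll draw it forward and check.

Call:
jog_arm:
  travel:
    - [-0.01, 0, 0.001]
    - [-0.02, 0.001, 0.001]
    - [-0.03, 0.001, 0.001]
    - [-0.04, 0.002, 0.001]
    - [-0.05, 0.002, 0.001]
    - [-0.06, 0.003, 0.001]
    - [-0.07, 0.003, 0.001]
    - [-0.08, 0.004, 0.001]
    - [-0.09, 0.004, 0.001]
    - [-0.095, 0.004, 0.001]
  dr:
    - [0, 0, 0]
    - [0, 0, 0]
    - [0, 0, 0]
    - [0, 0, 0]
    - [0, 0, 0]
    - [0, 0, 0]
    - [0, 0, 0]
    - [0, 0, 0]
    - [0, 0, 0]
    - [0, 0, 0]

```text
t: 16.55
ee_pos: [556.1, -34.5, 63.4]
orientation: [-1.794, 1.873, -0.661]
ft_force: [-0.3, -1.6, -1.7]
width: 34.2
```

```bash
python3 st.py; python3 -c "
from h import *
s=save('side','s2.png'); cv2.imwrite('pics/s2c.png',cv2.resize(s['pixels'][160:370,180:480,::-1],None,fx=2.6,fy=2.6))"
```

```text
t 16.55 world [556.1 -34.5  63.4] bin [-45.7   0.8  63.4] f [-0.3 -1.6 -1.7] w 34.2
toolx [ 0.001 -1.    -0.001] toolz [ 0.628  0.001 -0.778] lean 38.9 q [-0.11  0.55  2.29  3.04  0.39 -1.52]
```

View pics/s2c.png

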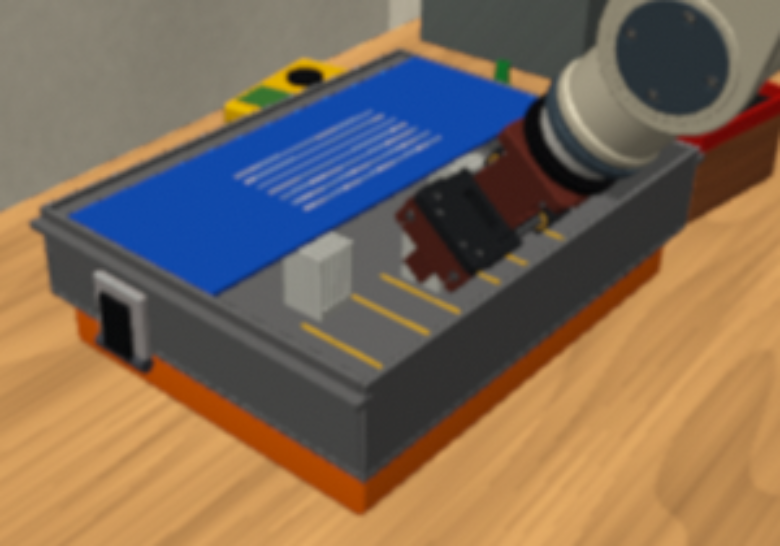

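The side view shows the heatsink between the fingers, well forward of the lid edge, with its neighbour still in place at px (318, 275). Now I'll plan the lift and the carry.

```bash
python3 - <<'E'
from plan import *
o=telemetry.get_obs();q0=np.array(o['qpos'])
tb=Rb.inv().apply(np.array([526.2,-396,0])-O);print('tray in bin',tb.round(1))
def run(W):
    q=q0
    for w in W:
        p,Q=target(*w); s=min((ik(k,p,Q*R.from_euler('z',f),q) for f in(0,np.pi)),key=lambda s:s[1]*1e3+abs(s[0]-q).max())
        print(w,s[0].round(2).tolist(),s[1]<1e-4,'dq',abs(s[0]-q).max().round(2)); q=s[0]
run([[-46,1,z,38.9,0] for z in(63,85,107,129,150,160)]+[[-46-i*4,1-i*45,160,38.9,0] for i in range(1,9)]+[[tb[0]+4,tb[1],z,38.9,0] for z in(160,130,100,93)])
print()
run([[-46,1,z,38.9,0] for z in(63,107,150,160)]+[[-46-i*4,1-i*45,160,38.9,-4*i] for i in range(1,9)]+[[tb[0]+4,tb[1],z,38.9,-32] for z in(160,130,100,93)])
E
```

```text
tray in bin [ -59.6 -361.7    0. ]
[-46, 1, 63, 38.9, 0] [-0.1, 0.56, 2.29, 3.04, 0.39, -1.53] True dq 0.01
[-46, 1, 85, 38.9, 0] [-0.1, 0.5, 2.29, 3.02, 0.33, -1.51] True dq 0.06
[-46, 1, 107, 38.9, 0] [-0.1, 0.44, 2.29, 3.0, 0.27, -1.48] True dq 0.06
[-46, 1, 129, 38.9, 0] [-0.1, 0.38, 2.29, 2.95, 0.2, -1.43] True dq 0.06
[-46, 1, 150, 38.9, 0] [-0.1, 0.32, 2.28, 2.87, 0.14, -1.35] True dq 0.08
[-46, 1, 160, 38.9, 0] [-0.1, 0.3, 2.27, 2.8, 0.11, -1.28] True dq 0.07
[-50, -44, 160, 38.9, 0] [-0.23, 0.3, 2.27, 2.28, 0.15, -0.86] True dq 0.53
[-54, -89, 160, 38.9, 0] [-0.35, 0.3, 2.26, 1.96, 0.21, -0.64] True dq 0.32
[-58, -134, 160, 38.9, 0] [-0.47, 0.32, 2.24, 1.75, 0.27, -0.52] True dq 0.21
[-62, -179, 160, 38.9, 0] [-0.58, 0.33, 2.21, 1.59, 0.32, -0.45] True dq 0.16
[-66, -224, 160, 38.9, 0] [-0.67, 0.35, 2.17, 1.46, 0.38, -0.4] True dq 0.13
[-70, -269, 160, 38.9, 0] [-0.76, 0.38, 2.12, 1.36, 0.44, -0.36] True dq 0.11
[-74, -314, 160, 38.9, 0] [-0.84, 0.41, 2.06, 1.27, 0.49, -0.33] True dq 0.09
[-78, -359, 160, 38.9, 0] [-0.91, 0.44, 2.0, 1.19, 0.54, -0.3] True dq 0.08
[np.float64
[... 1272 characters left out ...]
q 0.09
[-74, -314, 160, 38.9, -28] [-0.66, 0.37, 2.15, 2.15, 0.11, -0.68] False dq 0.11
[-78, -359, 160, 38.9, -32] [-0.73, 0.39, 2.1, 1.99, 0.11, -0.52] False dq 0.16
[np.float64(-55.64921988065177), np.float64(-361.6737626198916), 160, 38.9, -32] [-0.71, 0.42, 2.06, 1.75, 0.11, -0.26] False dq 0.25
[np.float64(-55.64921988065177), np.float64(-361.6737626198916), 130, 38.9, -32] [-0.69, 0.47, 2.07, 2.57, 0.11, -1.07] False dq 0.82
[np.float64(-55.64921988065177), np.float64(-361.6737626198916), 100, 38.9, -32] [-0.68, 0.53, 2.07, 2.79, 0.15, -1.29] True dq 0.22
[np.float64(-55.64921988065177), np.float64(-361.6737626198916), 93, 38.9, -32] [-0.68, 0.55, 2.07, 2.83, 0.16, -1.32] True dq 0.03
```

Call:
jog_arm:
  travel:
    - [0, 0, 0.015]
    - [0, 0, 0.04]
    - [0, 0, 0.065]
    - [0, 0, 0.09]
    - [0, 0, 0.115]
    - [-0.001, -0.01, 0.14]
    - [-0.003, -0.03, 0.165]
    - [-0.005, -0.055, 0.19]
    - [-0.007, -0.08, 0.21]
    - [-0.009, -0.1, 0.215]
  dr:
    - [0, 0, 0]
    - [0, 0, 0]
    - [0, 0, 0]
    - [0, 0, 0]
    - [0, 0, 0]
    - [0, 0, 0]
    - [0, 0, 0]
    - [0, 0, 0]
    - [0, 0, 0]
    - [0, 0, 0]

```text
t: 17.6
ee_pos: [552.8, -75.3, 151.4]
orientation: [-1.792, 1.872, -0.664]
ft_force: [-0.2, -0.2, -2.0]
width: 33.6
```

```bash
python3 st.py; python3 via.py '[[-50,-80,150,38.9],[-55.6,-200,150,38.9],[-55.6,-361.7,150,38.9]]'
```

```text
t 17.6 world [552.8 -75.3 151.4] bin [-47.2 -40.1 151.4] f [-0.2 -0.2 -2. ] w 33.6
toolx [ 0. -1.  0.] toolz [ 0.63  -0.    -0.777] lean 39.0 q [-0.22  0.32  2.27  2.44  0.17 -1.01]
[-50, -80, 150, 38.9] [-0.011, -0.099, -0.003] [0.0, 0.002, -0.0] q [-0.32, 0.33, 2.26, 2.13, 0.21, -0.79] True
[-55.6, -200, 150, 38.9] [-0.039, -0.399, -0.003] [0.0, 0.002, -0.0] q [-0.61, 0.37, 2.18, 1.59, 0.34, -0.48] True
[-55.6, -361.7, 150, 38.9] [-0.056, -0.802, -0.003] [0.0, 0.002, -0.0] q [-0.88, 0.48, 1.96, 1.2, 0.52, -0.29] True
```

Holding with a 2 N weight (about 0.2 kg). Carrying it to a point above the tray.

Call:
jog_arm:
  travel:
    - [-0.007, -0.06, 0]
    - [-0.014, -0.13, 0]
    - [-0.021, -0.21, 0]
    - [-0.03, -0.3, 0]
    - [-0.038, -0.39, 0]
    - [-0.042, -0.48, 0]
    - [-0.046, -0.57, 0]
    - [-0.05, -0.66, 0]
    - [-0.054, -0.74, 0]
    - [-0.056, -0.8, 0]
  dr:
    - [0, 0, 0]
    - [0, 0, 0]
    - [0, 0, 0]
    - [0, 0, 0]
    - [0, 0, 0]
    - [0, 0, 0]
    - [0, 0, 0]
    - [0, 0, 0]
    - [0, 0, 0]
    - [0, 0, 0]

```text
t: 18.6
ee_pos: [530.0, -398.0, 152.5]
orientation: [-1.792, 1.873, -0.668]
ft_force: [-0.1, -0.6, -1.7]
width: 34.1
```

```bash
python3 st.py; python3 - <<'E'
from h import *
s=save('top','t4.png'); cv2.imwrite('pics/t4c.png',cv2.resize(s['pixels'][150:320,360:560,::-1],None,fx=3,fy=3))
E
```

```text
t 18.6 world [ 530.  -398.   152.5] bin [ -55.7 -363.5  152.5] f [-0.1 -0.6 -1.7] w 34.1
toolx [-0.001 -1.     0.003] toolz [ 0.63  -0.003 -0.776] lean 39.1 q [-0.88  0.48  1.96  1.2   0.52 -0.3 ]
```

View pics/t4c.png

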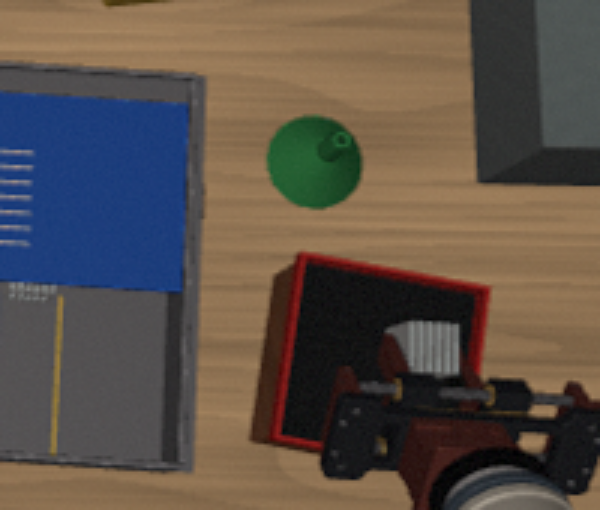

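The top view shows the heatsink held upright at crop px (430, 345), inside the tray walls. Funnel undisturbed. Lowering.

Call:
jog_arm:
  travel:
    - [0, 0, -0.02]
    - [0, 0, -0.045]
    - [0, 0, -0.07]
    - [0, 0, -0.095]
    - [0, 0, -0.115]
    - [0, 0, -0.125]
    - [0, 0, -0.132]
    - [0, 0, -0.136]
    - [0, 0, -0.139]
    - [0, 0, -0.14]
  dr:
    - [0, 0, 0]
    - [0, 0, 0]
    - [0, 0, 0]
    - [0, 0, 0]
    - [0, 0, 0]
    - [0, 0, 0]
    - [0, 0, 0]
    - [0, 0, 0]
    - [0, 0, 0]
    - [0, 0, 0]

```text
t: 19.65
ee_pos: [530.6, -401.6, 97.3]
orientation: [-1.791, 1.875, -0.673]
ft_force: [-0.0, 1.0, -2.1]
width: 33.8
```

Call:
jog_arm:
  travel:
    - [0, 0, -0.001]
    - [0, 0, -0.002]
    - [0, 0, -0.003]
    - [0, 0, -0.004]
    - [0, 0, -0.005]
    - [0, 0, -0.006]
    - [0, 0, -0.007]
    - [0, 0, -0.008]
    - [0, 0, -0.009]
    - [0, 0, -0.009]
  dr:
    - [0, 0, 0]
    - [0, 0, 0]
    - [0, 0, 0]
    - [0, 0, 0]
    - [0, 0, 0]
    - [0, 0, 0]
    - [0, 0, 0]
    - [0, 0, 0]
    - [0, 0, 0]
    - [0, 0, 0]

```text
t: 20.65
ee_pos: [530.5, -401.6, 93.6]
orientation: [-1.791, 1.875, -0.673]
ft_force: [-0.4, 0.4, -1.8]
width: 33.7
```

Call:
jog_arm:
  travel:
    - [0, 0, -0.0005]
    - [0, 0, -0.001]
    - [0, 0, -0.0015]
    - [0, 0, -0.002]
    - [0, 0, -0.0025]
    - [0, 0, -0.003]
    - [0, 0, -0.0035]
    - [0, 0, -0.004]
    - [0, 0, -0.0045]
    - [0, 0, -0.005]
  dr:
    - [0, 0, 0]
    - [0, 0, 0]
    - [0, 0, 0]
    - [0, 0, 0]
    - [0, 0, 0]
    - [0, 0, 0]
    - [0, 0, 0]
    - [0, 0, 0]
    - [0, 0, 0]
    - [0, 0, 0]

```text
t: 21.65
ee_pos: [530.6, -401.6, 92.2]
orientation: [-1.791, 1.875, -0.674]
ft_force: [-5.5, 0.8, 6.8]
width: 33.9
```

Contact made. Releasing, then backing out along the tool axis.

Call:
jog_arm:
  travel:
    - [0, 0, 0]
    - [0, 0, 0]
    - [0, 0, 0]
    - [0, 0, 0]
    - [0, 0, 0]
    - [0, 0, 0]
    - [0, 0, 0]
    - [0, 0, 0]
    - [0, 0, 0]
    - [0, 0, 0]
  dr:
    - [0, 0, 0]
    - [0, 0, 0]
    - [0, 0, 0]
    - [0, 0, 0]
    - [0, 0, 0]
    - [0, 0, 0]
    - [0, 0, 0]
    - [0, 0, 0]
    - [0, 0, 0]
    - [0, 0, 0]
  hand: 0.3

```text
t: 22.65
ee_pos: [530.6, -401.6, 92.2]
orientation: [-1.791, 1.875, -0.674]
ft_force: [0.1, 0.1, -0.4]
width: 57.2
```

Call:
jog_arm:
  travel:
    - [-0.008, 0, 0.01]
    - [-0.024, 0.001, 0.03]
    - [-0.048, 0.002, 0.06]
    - [-0.08, 0.003, 0.1]
    - [-0.112, 0.005, 0.14]
    - [-0.144, 0.006, 0.18]
    - [-0.176, 0.007, 0.22]
    - [-0.2, 0.008, 0.25]
    - [-0.2, 0.008, 0.25]
    - [-0.2, 0.008, 0.25]
  dr:
    - [0, 0, 0]
    - [0, 0, 0]
    - [0, 0, 0]
    - [0, 0, 0]
    - [0, 0, 0]
    - [0, 0, 0]
    - [0, 0, 0]
    - [0, 0, 0]
    - [0, 0, 0]
    - [0, 0, 0]

```text
t: 23.65
ee_pos: [450.4, -398.7, 192.7]
orientation: [-1.791, 1.875, -0.675]
ft_force: [1.1, -0.9, 0.2]
width: 57.3
```

```bash
python3 st.py; python3 lid.py t5.png; python3 - <<'E'
from h import *
im=cv2.imread('pics/t5.png'); t=imaging.get_image('top');P=pts(t)
b=(abs(P[...,0]-526)<65)&(abs(P[...,1]+396)<65)&(P[...,2]>110)&(P[...,2]<140)
p=P[b];print('heatsink top',len(p),np.median(p,0).round(1),cv2.minAreaRect(p[:,:2].astype(np.float32)))
cv2.imwrite('pics/t5c.png',cv2.resize(im[150:320,140:540],None,fx=2,fy=2))
E
```

```text
t 23.65 world [ 450.4 -398.7  192.7] bin [-135.2 -367.7  192.7] f [ 1.1 -0.9  0.2] w 57.3
toolx [-0.004 -1.     0.007] toolz [ 0.632 -0.008 -0.775] lean 39.2 q [-1.01  0.35  2.05  1.11  0.62 -0.3 ]
lid front edge bin x [-26.73158014 -26.33246867 -25.00522728  47.0123285  120.85782175]
[ 450.57493987 -398.43103071  192.14915962] [-0.0397099  -0.1317694   0.78182463]
heatsink top 295 [ 526.9 -399.5  128.1] ((527.4520263671875, -401.76611328125), (34.493534088134766, 36.426761627197266), 87.27397155761719)
```

View pics/t5c.png

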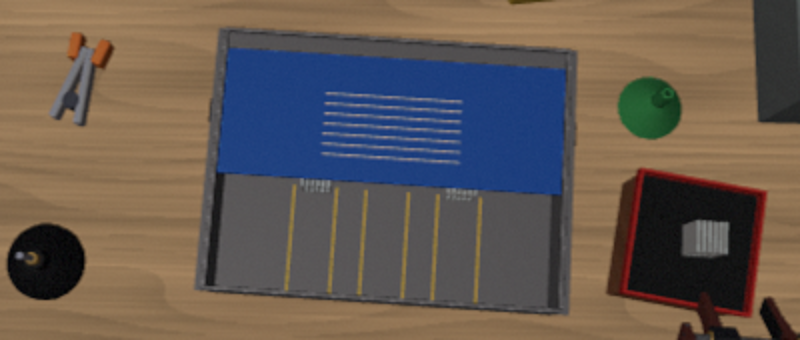

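```bash
python3 -c "
from workcell import ticket
print(ticket.close_job())"
```

```text
the job is handed in; nothing more can be done
None
```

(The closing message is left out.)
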